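# Dial in the decade box

### The job

Set the three-dial decade resistance box on the bench for the next load test: turn the middle dial down, counterclockwise, to 3 and the right dial up, clockwise, to 6. The scale bears no figures, so count clicks: each dial is at 0 on its counterclockwise end stop (the long tick at lower left) and goes up by one with each click clockwise; leave each dial clicked in, its pointer on the tick. Leave the left dial and the things lying about on the bench as they are, and let go of the dials.

Things in the scene. Friction and masses are not known exactly. Their poses are not given: they have to be found in the camera images.
- decade_box: grey case fixed to the bench, 150 mm deep (x), 230 wide (y), 107 high at the back; its aluminium panel rises at 35 degrees from 30 mm high at the front edge. Origin under its middle at bench level; x to the back, y to the left end. Three like dials 72 mm apart on the panel; round each ten ticks, 0 the longer, at lower left; three 22 mm binding posts on the flat top at the back
- middle_dial (a joint): angle of the middle dial (rad): 0 at its counterclockwise end stop, growing clockwise as seen facing the panel; one click = 0.524 (30 degrees), positions 0 to 9 (4.71). A sprung ball pulls a dial that is let go into the nearest click (within 0.05 rad of halfway between two it may stay there); about 0.12 N m takes it over to the next. Starts clicked in at one of 5 to 7; 3 is 1.571
- right_dial (a joint): angle of the right dial (rad): 0 at its counterclockwise end stop, growing clockwise as seen facing the panel; one click = 0.524 (30 degrees), positions 0 to 9 (4.71). A sprung ball pulls a dial that is let go into the nearest click (within 0.05 rad of halfway between two it may stay there); about 0.12 N m takes it over to the next. Starts clicked in at one of 2 to 4; 6 is 3.142
- left_dial (a joint): angle of the left dial (rad): 0 at its counterclockwise end stop, growing clockwise as seen facing the panel; one click = 0.524 (30 degrees), positions 0 to 9 (4.71). A sprung ball pulls a dial that is let go into the nearest click (within 0.05 rad of halfway between two it may stay there); about 0.12 N m takes it over to the next. To be left alone, wherever it starts
- middle_dial_grip (a point): point on the middle dial's axis, 15 mm out from the panel; z points out of the panel along the axis (35 degrees from vertical), x along the grip bar to its pointer end (white line). Black knob: round skirt 43 mm across, top 9 mm below this point; on it a straight bar 42 mm long (x), 11 mm wide (y), from 9 mm below to 9 mm above this point
- right_dial_grip (a point): point on the right dial's axis, 15 mm out from the panel; z points out of the panel along the axis (35 degrees from vertical), x along the grip bar to its pointer end (white line). Black knob: round skirt 43 mm across, top 9 mm below this point; on it a straight bar 42 mm long (x), 11 mm wide (y), from 9 mm below to 9 mm above this point
- left_dial_tip (a point): point on top of the left dial's bar at its pointer end, 20 mm from the dial's axis and 25 mm out from the panel
- screwdriver_teal: bystander: small screwdriver with teal handle, 162 mm long, 18 mm high, lying in front of the box; origin under its middle, long axis y
- tape_board: bystander: bare green circuit board 36 x 60 x 5 mm lying in front of the box; origin under its middle
- small_board: bystander: small green circuit board 34 x 58 x 10 mm beside the box's right end; origin under its middle
- side_cutters: bystander: side cutters with red grips, 113 mm long, 10 mm high, on the bench to the right of the box; origin under the middle
- bit_box: bystander: dark teal-lidded bit box 42 x 75 x 20 mm, on the bench left of the box; origin under the middle
- flux_tin: bystander: round flux tin 79 mm across, 24 mm high, on the bench left of the box; origin under the middle

How it is judged (in metres and radians):
At the end, for the whole second after the job is handed in: The middle dial stands at 3 and the right dial at 6, each within 0.15 rad of that click (less than a third of a click) and at rest; the left dial is where it was at the start (its pointer tip within 6 mm) and the six loose things round the box lie within 25 mm of where they lay (value of joint middle_dial between 1.421 and 1.721 rad and velocity of joint middle_dial between -0.1 and 0.1 rad/s and value of joint right_dial between 2.992 and 3.292 rad and velocity of joint right_dial between -0.1 and 0.1 rad/s and distance of left_dial_tip from where it was at the start of the episode below 0.006 m and distance of each of screwdriver_teal, tape_board, small_board, side_cutters, bit_box, flux_tin from where it was at the start of the episode below 0.025 m); the robot touches nothing.
It fails at once if the left dial is turned (its pointer tip more than 6 mm from its start; one click is 10 mm) (distance of left_dial_tip from where it was at the start of the episode above 0.006 m).
It fails at once if something lying on the bench is shifted by more than 25 mm (distance of any of screwdriver_teal, tape_board, small_board, side_cutters, bit_box, flux_tin from where it was at the start of the episode above 0.025 m).
It also fails if it takes over 70 s, if anything falls off the work surface, if the arm or the gripper's body presses on something with over 40 N, if the wrist force passes 120 N, or if a joint passes its speed limit or range.

### The arm

A 6-joint arm with a two-finger parallel gripper is mounted at the origin on a cart in front of the work surface, level with it; the furniture and walls round the work are solid. World frame = base frame: x ahead of the robot, y to its left, z up, the work surface at z = 0. Lengths are in mm, angles in rad, forces in N, time in s.
With the tool pointing down it reaches from about 275 to 1000 mm from the base axis. Payload 8.4 kg.
Tool frame: the origin (TCP) lies at the very end of the fingers, on their centre line; the grasp point (between the pads) lies 19 mm behind it; z points along the fingers, y is the direction in which the jaws open and shut (so a half turn about z gives the same grasp; the last joint's range is limited). The gripper opens to 85 mm and grips with 20 to 120 N. Pads are 22 mm wide; open, the fingers measure 114 mm over their backs; the gripper's body (76 mm by 85 mm) begins 54 mm behind the grasp point. The pads swing forward as they close: fully open they stand 13 mm farther back than shut.
Start: joints at [1.18, 0.353, 1.633, -0, 1.155, -0.002], TCP at [236.923, 578.356, 231.281] pointing down, gripper open.
Joint ranges: [-2.63, 2.63], [-0.92, 2.1], [0.06, 2.66], [-1.3, 4.44], [0, 2.69], [-3.02, 3.02]. Speed limits (rad/s): [2.22, 2.22, 2.79, 3.14, 3.14, 3.14].

### API

Orientations are given as [roll, pitch, yaw] about the fixed x, y, z axes, in that order (R = Rz(yaw) Ry(pitch) Rx(roll)).
In Python, from rig import r, vision gives the robot as it stands.
- The arm moves only by the tool move_arm, never from a script. Its argument "series" is text: rows parted by semicolons, each of 7 numbers parted by spaces: the closure, from -1 (fully open) to 1 (shut), then the shift along the tool's x, y, z in units of 40 mm (1.0 is 40 mm), then the turn, a rotation vector about the tool's x, y, z in degrees. In form: grip tx ty tz ax ay az; .... A call has 1 to 20 rows; each row shifts and turns the pose as measured when the row begins, along the tool's axes as they then stand; what a row does not reach is not made up. A row lasts 1/8 s, in which the tool goes at most 62.5 mm and 10.7 degrees, less where a joint would pass 70% of its speed; a pose out of reach is approached as far as the arm can. A call is refused whole if a number of a shift passes 1 or a number of a turn 10.7, either way. A call with a gripper value outside its range is refused whole. The fingers move at their own pace and stop on an object; "grip_force" is the grip in N (left out, the last holds). Time passes only in rows, so rows that do not move let the fingers close. It gives the time, the measured TCP pose, the force and the opening at its end, in the units of the state.
- r.sense(): the state, without advancing time (a new reading comes with each control period).
- vision.grab_frame(name): name is "side" or "top" or "wrist"; returns the picture (384x512x3 uint8, red, green, blue); there is no depth.
- vision.camera_params(name): a dict with "fx", "fy", "cx", "cy" (pixels), "k1" (the pictures are not rectified: a ray, as slopes to the right and down, at radius r is drawn at 1 + k1 r^2 times it, then the intrinsics apply), "position" and "rotation" of the camera in the world. Camera axes: x right, y up, looking along -z (the intrinsics and any distortion apply to the point x, -y, -z); pixel columns grow to the right and rows downward; lengths in mm; the calibration is good to about 2 mm. A picture is of the moment at which its call begins: read the wrist's pose just before it. camera_params takes no time and is no camera call; for the wrist camera it gives the pose at the moment of the call.
- r.sign_off(): hands the job in, once; it reports no verdict.
The state is a dict: "clock": time; "qpos": joint angles; "qvel": joint speeds; "joint_efforts": joint torques, N m; "eef_pos": TCP position; "tcp_rot": TCP orientation; "contact_force": force on the tool from outside, world axes, zero at the start; "wrist_torque": the same for the moment, N m; "opening": opening from 0.0 (shut) to 1.0 (fully open).
Only numpy, scipy, OpenCV 4.12 (cv2) and the standard library are available. Lean on these libraries where they do the work, as an engineer would, in place of code of your own. Each camera call takes 0.05 s, during which the arm holds its last target. There are 200 camera calls.

## Working session

There is one attempt and no reset: what is moved stays moved. The work goes in short steps, Python scripts to look and compute and a tool call to move; the robot and the scene stay as the last step left them, time stands still between calls to the robot, and variables do not carry over. Pictures are saved under pics/ and viewed, about 8 in all and at most 12, crops included, and the job is handed in when it is done.

Besides the shell and the picture viewer there is one more tool, called after "Emit:" by a JSON object that holds its "op" and its "data". move_arm: Moves the arm, as the interface text tells. Its arguments: {"type":"object","properties":{"series":{"type":"string"},"grip_force":{"type":"number"}},"required":["series"]}

```bash
ls; mkdir -p pics; python3 - <<'E'
from rig import r, vision
import cv2
print(r.sense())
for n in ("side","top"):
    p=vision.camera_params(n); print(n,p)
    cv2.imwrite(f"pics/{n}0.png",vision.grab_frame(n)[:,:,::-1])
E
```

```text
pics
{'clock': 0.0, 'qpos': array([ 1.17956016e+00,  3.53664128e-01,  1.63414927e+00, -7.69573925e-06,
        1.15520615e+00, -2.43450871e-03]), 'qvel': array([ 0.00100166, -0.00076809,  0.00096406,  0.00062448,  0.00011361,
       -0.00097419]), 'joint_efforts': array([-7.51951611e-04, -6.05238175e+01, -3.42074883e+01, -9.03895830e-05,
        9.32738709e-03, -3.56980280e-06]), 'eef_pos': array([236.76083347, 577.89196229, 230.5452313 ]), 'tcp_rot': array([-3.14016575e+00,  3.56242979e-06,  2.75279411e+00]), 'contact_force': array([ 0.32647275,  0.73917522, -0.59038209]), 'wrist_torque': array([ 0.01188199,  0.02296064, -0.01049969]), 'opening': 0.9987093367559863}
side {'fx': 386.7709453467728, 'fy': 386.7709453467728, 'cx': 255.8037167248986, 'cy': 190.92040304029828, 'k1': -0.08590697540046117, 'position': array([  199.2502484 , -1297.07469852,   536.92798133]), 'rotation': array([ 1.14114236, -0.00889416, -0.23007192])}
top {'fx': 392.1916516255479, 'fy': 392.1916516255479, 'cx': 256.7802480623673, 'cy': 193.77002756693383, 'k1': 0.014036903329284166, 'position': array([ 270.52837513, -283.22092591, 1183.39939733]), 'rotation': array([ 0.1628524 , -0.02502874, -1.56077575])}
```

View pics/side0.png

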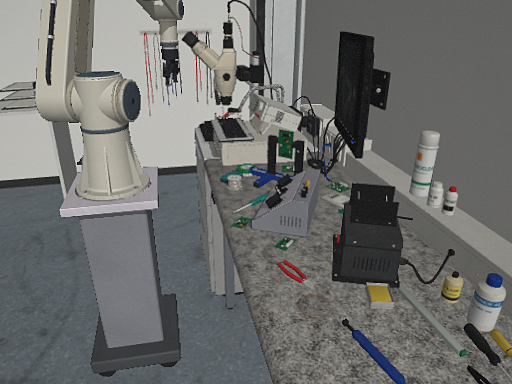

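View pics/top0.png

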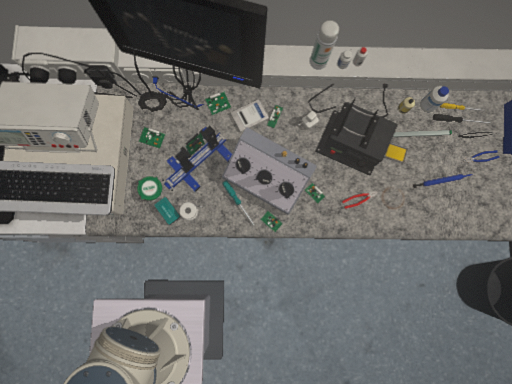

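The side view shows the box at about (285,205). The top view shows its three dials at about (243,166), (265,177) and (287,189), with the box yawed in the world.

```bash
cat > h.py <<'E'
from rig import r, vision
import cv2, numpy as np
from scipy.spatial.transform import Rotation as Ro
def cam(n):
    p=vision.camera_params(n); p["R"]=Ro.from_euler("xyz",p["rotation"]).as_matrix(); return p
def ray(p,u,v):
    d=np.array([(u-p["cx"])/p["fx"],(v-p["cy"])/p["fy"]]); s=d.copy()
    for _ in range(20): s=d/(1+p["k1"]*(s@s))
    w=p["R"]@np.array([s[0],-s[1],-1]); return np.array(p["position"]),w/np.linalg.norm(w)
def onz(p,u,v,z):
    o,w=ray(p,u,v); return o+w*(z-o[2])/w[2]
def proj(p,X):
    c=p["R"].T@(np.asarray(X,float)-p["position"]); s=np.array([c[0],-c[1]])/-c[2]; s=s*(1+p["k1"]*(s@s))
    return np.array([p["cx"]+p["fx"]*s[0],p["cy"]+p["fy"]*s[1]])
def tri(rays):
    A=np.zeros((3,3));b=np.zeros(3)
    for o,w in rays:
        M=np.eye(3)-np.outer(w,w);A+=M;b+=M@o
    X=np.linalg.solve(A,b); return X,[round(float(np.linalg.norm((np.eye(3)-np.outer(w,w))@(X-o))),1) for o,w in rays]
E
python3 - <<'E'
from h import *
p=cam("top")
for u,v in [(243,166),(265,177),(287,189)]: print(onz(p,u,v,85).round())
for u,v in [(222,173),(296,213),(316,160),(241,128)]: print("corner z0-ish",onz(p,u,v,30).round(), onz(p,u,v,107).round())
T=r.sense(); w=cam("wrist"); R=Ro.from_euler("xyz",T["tcp_rot"]).as_matrix()
print("cam in tcp",R.T@(w["position"]-T["eef_pos"]), (R.T@w["R"]).round(3), w["fx"],w["k1"])
im=cv2.imread("pics/top0.png")[115:225,150:340]; a=cv2.resize(im,None,fx=4,fy=4,interpolation=cv2.INTER_CUBIC)
cv2.imwrite("pics/c1.png",a)
E
```

```text
[ 532. -269.   85.]
[ 500. -332.   85.]
[ 466. -395.   85.]
corner z0-ish [ 522. -205.   30.] [ 505. -210.  107.]
corner z0-ish [ 404. -427.   30.] [ 395. -417.  107.]
corner z0-ish [ 567. -489.   30.] [ 547. -475.  107.]
corner z0-ish [ 664. -260.   30.] [ 637. -261.  107.]
cam in tcp [  82.59443522    0.68050987 -142.88486674] [[ 0.001  0.948  0.318]
 [ 1.    -0.    -0.001]
 [-0.001  0.318 -0.948]] 264.495583629543 -0.044858720928659675
```

View pics/c1.png

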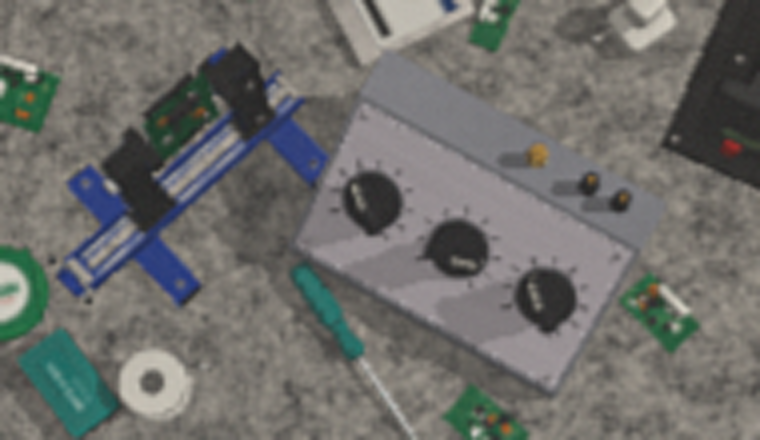

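The crop shows the knobs at crop pixels (372,202), (458,248) and (545,298), spaced about 71 mm, so the box yaw is about -27.6°. The pointers are too blurred to read from here, so I'll hover over the middle dial square to the panel and look with the wrist camera.

```bash
cat >> h.py <<'E'
from scipy.spatial.transform import Slerp
def frame(yaw, tilt=np.radians(35)):
    xb=np.array([np.cos(yaw),np.sin(yaw),0]); z=np.array([0,0,1.])
    n=-np.sin(tilt)*xb+np.cos(tilt)*z; u=np.cos(tilt)*xb+np.sin(tilt)*z
    return n,u,np.cross(n,u)   # out, up-panel, left along panel
def Rtool(yaw,ang):  # jaw axis y turned clockwise by ang(deg) from up-panel
    n,u,l=frame(yaw); a=np.radians(ang)
    y=np.cos(a)*u-np.sin(a)*l; return np.c_[np.cross(y,-n),y,-n]
def pose():
    s=r.sense(); return s["eef_pos"],Ro.from_euler("xyz",s["tcp_rot"]).as_matrix()
def rows(Ps,Rs,g=-1):
    for i in range(len(Ps)-1):
        R=Rs[i]; d=R.T@(Ps[i+1]-Ps[i])/40; a=np.degrees(Ro.from_matrix(R.T@Rs[i+1]).as_rotvec())
        print(g,*d.round(2),*a.round(1),end="; ")
    print()
E
python3 - <<'E'
from h import *
yaw=np.radians(-27.6); n,u,l=frame(yaw); print(n,u,l)
P0,R0=pose(); G=np.array([500,-332,83.]); P1=G+110*n; R1=Rtool(yaw,0)
print(P1, np.linalg.norm(Ro.from_matrix(R0.T@R1).as_rotvec())*57.3)
N=30; t=np.linspace(0,1,N+1); S=Slerp([0,1],Ro.from_matrix([R0,R1]))(t).as_matrix()
Ps=[P0+(P1-P0)*k+np.array([70,0,110])*np.sin(np.pi*k) for k in t]
rows(Ps[:16],S[:16]); rows(Ps[15:],S[15:])
E
```

```text
[-0.50830549  0.26573569  0.81915204] [ 0.72593547 -0.37950989  0.57357644] [4.63296035e-01 8.86203579e-01 2.77555756e-17]
[ 444.08639601 -302.76907423  173.10672487] 100.09406141050269
-1 -0.61 -0.54 -0.24 -0.9 -1.0 3.1; -1 -0.64 -0.51 -0.23 -0.9 -1.0 3.1; -1 -0.66 -0.47 -0.22 -0.9 -1.0 3.1; -1 -0.69 -0.44 -0.21 -0.9 -1.0 3.1; -1 -0.71 -0.4 -0.19 -0.9 -1.0 3.1; -1 -0.72 -0.37 -0.17 -0.9 -1.0 3.1; -1 -0.73 -0.33 -0.15 -0.9 -1.0 3.1; -1 -0.74 -0.3 -0.12 -0.9 -1.0 3.1; -1 -0.74 -0.27 -0.1 -0.9 -1.0 3.1; -1 -0.75 -0.25 -0.07 -0.9 -1.0 3.1; -1 -0.75 -0.22 -0.04 -0.9 -1.0 3.1; -1 -0.75 -0.2 -0.0 -0.9 -1.0 3.1; -1 -0.74 -0.19 0.03 -0.9 -1.0 3.1; -1 -0.74 -0.17 0.06 -0.9 -1.0 3.1; -1 -0.73 -0.16 0.09 -0.9 -1.0 3.1; 
-1 -0.73 -0.14 0.13 -0.9 -1.0 3.1; -1 -0.72 -0.13 0.16 -0.9 -1.0 3.1; -1 -0.72 -0.12 0.19 -0.9 -1.0 3.1; -1 -0.72 -0.11 0.22 -0.9 -1.0 3.1; -1 -0.71 -0.11 0.25 -0.9 -1.0 3.1; -1 -0.71 -0.1 0.28 -0.9 -1.0 3.1; -1 -0.7 -0.09 0.3 -0.9 -1.0 3.1; -1 -0.7 -0.08 0.33 -0.9 -1.0 3.1; -1 -0.7 -0.07 0.35 -0.9 -1.0 3.1; -1 -0.7 -0.05 0.37 -0.9 -1.0 3.1; -1 -0.69 -0.04 0.39 -0.9 -1.0 3.1; -1 -0.69 -0.02 0.41 -0.9 -1.0 3.1; -1 -0.68 0.0 0.42 -0.9 -1.0 3.1; -1 -0.68 0.02 0.44 -0.9 -1.0 3.1; -1 -0.67 0.05 0.45 -0.9 -1.0 3.1;
```

Emit:
{"op": "move_arm", "data": {"series": "-1 -0.61 -0.54 -0.24 -0.9 -1.0 3.1; -1 -0.64 -0.51 -0.23 -0.9 -1.0 3.1; -1 -0.66 -0.47 -0.22 -0.9 -1.0 3.1; -1 -0.69 -0.44 -0.21 -0.9 -1.0 3.1; -1 -0.71 -0.4 -0.19 -0.9 -1.0 3.1; -1 -0.72 -0.37 -0.17 -0.9 -1.0 3.1; -1 -0.73 -0.33 -0.15 -0.9 -1.0 3.1; -1 -0.74 -0.3 -0.12 -0.9 -1.0 3.1; -1 -0.74 -0.27 -0.1 -0.9 -1.0 3.1; -1 -0.75 -0.25 -0.07 -0.9 -1.0 3.1; -1 -0.75 -0.22 -0.04 -0.9 -1.0 3.1; -1 -0.75 -0.2 0 -0.9 -1.0 3.1; -1 -0.74 -0.19 0.03 -0.9 -1.0 3.1; -1 -0.74 -0.17 0.06 -0.9 -1.0 3.1; -1 -0.73 -0.16 0.09 -0.9 -1.0 3.1; -1 0 0 0 0 0 0"}}

```text
clock: 2.1
eef_pos: [405.1, 119.2, 311.3]
tcp_rot: [2.824, 0.146, 1.884]
contact_force: [-0.3, 0.3, 0.7]
opening: 1.0
```

```bash
python3 - <<'E'
from h import *
yaw=np.radians(-27.6); n,u,l=frame(yaw)
P0,R0=pose(); G=np.array([500,-332,83.]); P1=G+110*n; R1=Rtool(yaw,0)
N=16; t=np.linspace(0,1,N+1); S=Slerp([0,1],Ro.from_matrix([R0,R1]))(t).as_matrix()
Ps=[P0+(P1-P0)*k+np.array([0,0,45])*np.sin(np.pi*k) for k in t]
rows(Ps,S)
E
```

```text
-1 -0.64 -0.17 0.04 -0.8 -0.8 2.8; -1 -0.65 -0.14 0.06 -0.8 -0.8 2.8; -1 -0.65 -0.11 0.08 -0.8 -0.8 2.8; -1 -0.65 -0.09 0.11 -0.8 -0.8 2.8; -1 -0.65 -0.07 0.15 -0.8 -0.8 2.8; -1 -0.64 -0.06 0.19 -0.8 -0.8 2.8; -1 -0.64 -0.05 0.23 -0.8 -0.8 2.8; -1 -0.63 -0.04 0.28 -0.8 -0.8 2.8; -1 -0.62 -0.03 0.32 -0.8 -0.8 2.8; -1 -0.62 -0.03 0.37 -0.8 -0.8 2.8; -1 -0.61 -0.02 0.41 -0.8 -0.8 2.8; -1 -0.6 -0.02 0.45 -0.8 -0.8 2.8; -1 -0.59 -0.01 0.49 -0.8 -0.8 2.8; -1 -0.58 -0.0 0.52 -0.8 -0.8 2.8; -1 -0.57 0.01 0.54 -0.8 -0.8 2.8; -1 -0.57 0.03 0.55 -0.8 -0.8 2.8;
```

Emit:
{"op": "move_arm", "data": {"series": "-1 -0.64 -0.17 0.04 -0.8 -0.8 2.8; -1 -0.65 -0.14 0.06 -0.8 -0.8 2.8; -1 -0.65 -0.11 0.08 -0.8 -0.8 2.8; -1 -0.65 -0.09 0.11 -0.8 -0.8 2.8; -1 -0.65 -0.07 0.15 -0.8 -0.8 2.8; -1 -0.64 -0.06 0.19 -0.8 -0.8 2.8; -1 -0.64 -0.05 0.23 -0.8 -0.8 2.8; -1 -0.63 -0.04 0.28 -0.8 -0.8 2.8; -1 -0.62 -0.03 0.32 -0.8 -0.8 2.8; -1 -0.62 -0.03 0.37 -0.8 -0.8 2.8; -1 -0.61 -0.02 0.41 -0.8 -0.8 2.8; -1 -0.6 -0.02 0.45 -0.8 -0.8 2.8; -1 -0.59 -0.01 0.49 -0.8 -0.8 2.8; -1 -0.58 0 0.52 -0.8 -0.8 2.8; -1 -0.57 0.01 0.54 -0.8 -0.8 2.8; -1 -0.57 0.03 0.55 -0.8 -0.8 2.8; -1 0 0 0 0 0 0; -1 0 0 0 0 0 0"}}

```text
clock: 4.35
eef_pos: [451.3, -302.5, 166.7]
tcp_rot: [2.529, -0.026, 1.083]
contact_force: [0.6, 0.7, -0.1]
opening: 0.999
```

```bash
python3 - <<'E'
from h import *
import pickle
p=cam("wrist"); s=r.sense(); print(s["qpos"].round(3),s["eef_pos"].round(1))
im=vision.grab_frame("wrist")[:,:,::-1]; cv2.imwrite("pics/w1.png",im); pickle.dump(p,open("w1.pkl","wb"))
a=cv2.rotate(im,cv2.ROTATE_90_COUNTERCLOCKWISE); print(a.shape)
cv2.imwrite("pics/w1r.png",cv2.resize(im,None,fx=1.5,fy=1.5,interpolation=cv2.INTER_CUBIC))
E
```

```text
[-0.673  0.12   2.304  0.835  0.172 -0.965] [ 451.3 -302.5  166.7]
(512, 384, 3)
```

View pics/w1r.png

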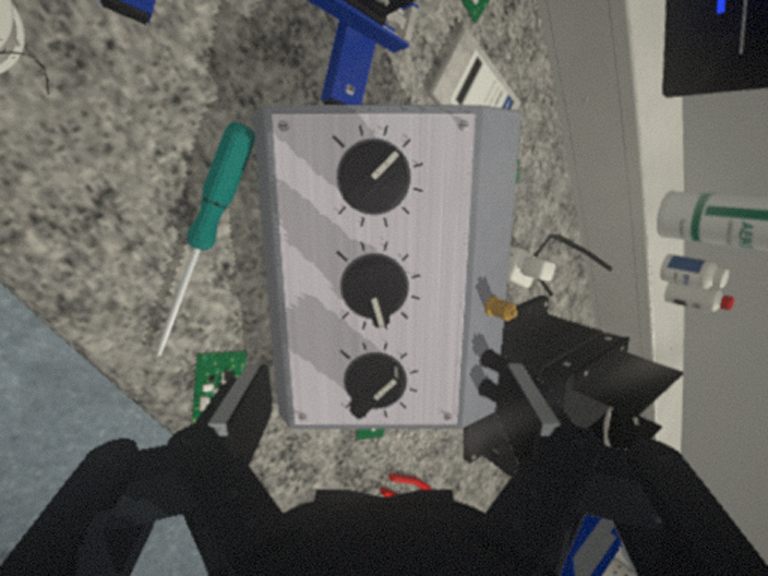

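The wrist view (1.5× scale; image up is panel left, image right is up-panel) shows the dials at (375,176), (375,286) and (376,380). The left pointer is up-left at about 3. The middle white line points right at about +77°, so it reads 7. The right line points up-left at about -40°, so it reads 3. The plate screws are at (283,126), (463,125), (447,416) and (301,416). I'll turn the tool about +165° for the grasp, which keeps joint 6 in range and also gives a second view.

Emit:
{"op": "move_arm", "data": {"series": "-1 0 0 0 0 0 10.7; -1 0 0 0 0 0 10.7; -1 0 0 0 0 0 10.7; -1 0 0 0 0 0 10.7; -1 0 0 0 0 0 10.7; -1 0 0 0 0 0 10.7; -1 0 0 0 0 0 10.7; -1 0 0 0 0 0 10.7; -1 0 0 0 0 0 10.7; -1 0 0 0 0 0 10.7; -1 0 0 0 0 0 10.7; -1 0 0 0 0 0 10.7; -1 0 0 0 0 0 10.7; -1 0 0 0 0 0 10.7; -1 0 0 0 0 0 10.7; -1 0 0 0 0 0 4; -1 0 0 0 0 0 0; -1 0 0 0 0 0 0"}}

```text
clock: 6.65
eef_pos: [458.7, -288.1, 183.6]
tcp_rot: [-2.52, -0.115, -1.839]
contact_force: [-0.1, -0.1, -0.5]
opening: 0.998
```

```bash
python3 - <<'E'
from h import *
import pickle
p=cam("wrist"); s=r.sense(); print(s["qpos"].round(3),s["eef_pos"].round(1))
im=vision.grab_frame("wrist")[:,:,::-1]; cv2.imwrite("pics/w2.png",im); pickle.dump(p,open("w2.pkl","wb"))
cv2.imwrite("pics/w2r.png",cv2.resize(im,None,fx=1.5,fy=1.5,interpolation=cv2.INTER_CUBIC))
E
```

```text
[-0.644  0.081  2.305  0.757  0.186  2.022] [ 458.7 -288.1  183.6]
```

View pics/w2r.png

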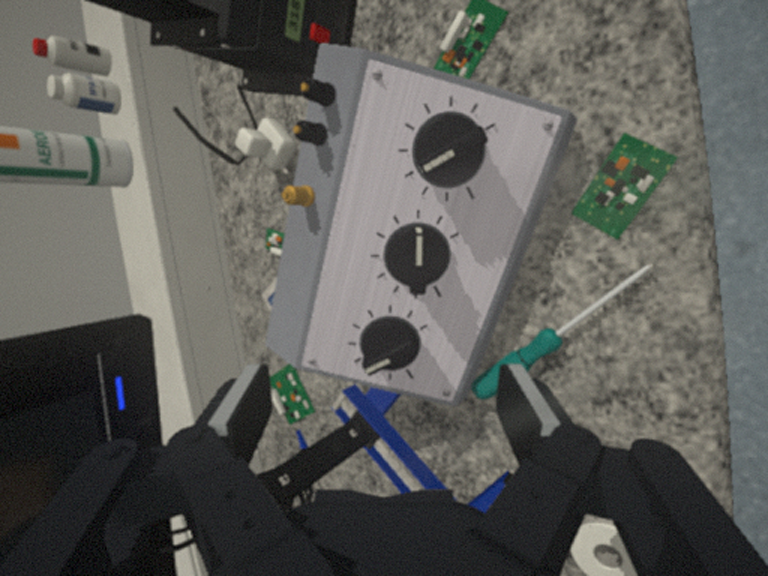

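View 2 (image up is panel right) shows the dials at (449,149) right, (417,254) middle and (390,342) left, with screws at (378,75), (548,127), (313,363) and (449,393). The middle white line points to image up and the right dial's to image lower-left, which agrees with 7 and 3.

```bash
cat > m.py <<'E'
from h import *
import pickle
A=pickle.load(open("w1.pkl","rb"));B=pickle.load(open("w2.pkl","rb"))
def trip(a,b): return tri([ray(A,a[0]/1.5,a[1]/1.5),ray(B,b[0]/1.5,b[1]/1.5)])
S={}
for k,a,b in [("LL",(283,126),(449,393)),("LU",(463,125),(313,363)),("RU",(447,416),(378,75)),("RL",(301,416),(548,127))]:
    S[k],e=trip(a,b); print(k,S[k].round(1),e)
c=np.mean(list(S.values()),0); q=(S["LL"]+S["LU"]-S["RU"]-S["RL"])/2; up=(S["LU"]+S["RU"]-S["LL"]-S["RL"])/2
nn=np.cross(up,q);nn=-nn/np.linalg.norm(nn); nn*=np.sign(nn[2])
print("centre",c.round(1),"len",np.linalg.norm(q),np.linalg.norm(up),"n",nn.round(3),"tilt",np.degrees(np.arccos(nn[2])),"yaw",np.degrees(np.arctan2(-q[0],q[1])), "q z",q[2])
# knob skirt centres: dark blob, cast onto plane 6 mm out
l=q/np.linalg.norm(q); u=np.cross(l,nn)
if u[2]<0: u=-u
def onp(p,uv,h):
    o,w=ray(p,*uv); return o+w*(((c+h*nn-o)@nn)/(w@nn))
for name,p,f,seeds in [("v1",A,"pics/w1.png",[(375,176),(375,286),(376,380)]),("v2",B,"pics/w2.png",[(390,342),(417,254),(449,149)])]:
    im=cv2.imread(f); g=im.max(2); m=(g<75).astype(np.uint8)
    # fill white line
    m=cv2.morphologyEx(m,cv2.MORPH_CLOSE,np.ones((5,5)))
    nl,lab,st,ce=cv2.connectedComponentsWithStats(m)
    for s in seeds:
        y,x=int(s[1]/1.5),int(s[0]/1.5); L=lab[y,x]
        X=onp(p,ce[L],6)-c; X2=onp(p,(s[0]/1.5,s[1]/1.5),6)-c
        print(name,s,"area",st[L,4],"blob l,u",(X@l).round(1),(X@u).round(1),"eye",(X2@l).round(1),(X2@u).round(1))
for nm,p,ls in [("v1",A,[((375,178),(396,155)),((375,300),(381,327)),((375,398),(396,381))]),("v2",B,[((390,361),(366,372)),((419,265),(418,230)),((452,153),(426,167))])]:
    for a,b in ls:
        P,Q=[onp(p,(t[0]/1.5,t[1]/1.5),24)-c for t in (a,b)]
        d=Q-P; print(nm,"line P",(P@l).round(1),(P@u).round(1),"Q",(Q@l).round(1),(Q@u).round(1),"cw ang",np.degrees(np.arctan2(-d@l,d@u)).round(0))
E
python3 m.py
```

```text
LL [ 512.6 -217.7   38.8] [1.2, 1.2]
LU [ 589.  -259.9  105.1] [0.8, 0.8]
RU [ 493.3 -441.   101.3] [0.2, 0.2]
RL [ 414.2 -396.1   39. ] [0.1, 0.1]
centre [ 502.3 -328.7   71. ] len 204.31700729421723 109.86538358267057 n [-0.519  0.272  0.811] tilt 35.84229530955625 yaw -28.351377088077065 q z 1.874040239002511
v1 (375, 176) area 1785 blob l,u 72.7 1.1 eye 72.7 2.6
v1 (375, 286) area 1397 blob l,u 3.0 1.1 eye 2.6 2.0
v1 (376, 380) area 1246 blob l,u -69.3 -0.2 eye -67.6 2.0
v2 (390, 342) area 1143 blob l,u 68.6 2.7 eye 66.4 2.2
v2 (417, 254) area 134574 blob l,u -16.9 7.2 eye -2.8 1.8
v2 (449, 149) area 1854 blob l,u -72.7 1.6 eye -72.7 1.4
v1 line P 72.0 3.2 Q 84.4 15.0 cw ang -46.0
v1 line P -1.0 2.5 Q -19.0 6.1 cw ang 79.0
v1 line P -70.8 1.8 Q -57.7 15.9 cw ang -43.0
v2 line P 71.6 0.8 Q 84.7 14.9 cw ang -43.0
v2 line P -0.6 1.1 Q -22.1 8.0 cw ang 72.0
v2 line P -70.6 1.6 Q -59.2 13.9 cw ang -43.0
```

Both views agree. The panel tilts 35° with yaw -28.3°, and the dials are about 72 mm apart. Middle reads +75° (7), right reads -44° (3) and left reads -45° (3). So middle goes -4 clicks and right goes +3.

```bash
cat >> h.py <<'E'
YAW=np.radians(-28.2); C=np.array([502.3,-328.7,70.5])
def axis_pt(k): n,u,l=frame(YAW); return C+1.7*u+(0 if k=="m" else -72)*l
def go(k,out,jaw,N,g,du=0,dl=0):
    n,u,l=frame(YAW); P0,R0=pose(); P1=axis_pt(k)+out*n+du*u+dl*l; R1=Rtool(YAW,jaw)
    t=np.linspace(0,1,N+1); S=Slerp([0,1],Ro.from_matrix([R0,R1]))(t).as_matrix()
    rows([P0+(P1-P0)*a for a in t],S,g); rep(k)
def rep(k):
    n,u,l=frame(YAW); P,R=pose(); d=P-axis_pt(k); s=r.sense()
    print("t",s["clock"],"out %.1f up %.1f left %.1f"%(d@n,d@u,d@l),"jaw %.1f tilt err %.1f"%(np.degrees(np.arctan2(-R[:,1]@l,R[:,1]@u)),np.degrees(np.arccos(-R[:,2]@n))),"q",s["qpos"].round(2),"F",s["contact_force"].round(1),"M",s["wrist_torque"].round(2),"op",round(s["opening"],3))
E
python3 - <<'E'
from h import *
go("m",55,165,6,0.05)
E
```

```text
0.05 0.05 0.09 0.29 -0.3 0.3 -0.1; 0.05 0.05 0.09 0.29 -0.3 0.3 -0.1; 0.05 0.05 0.09 0.29 -0.3 0.3 -0.1; 0.05 0.05 0.08 0.29 -0.3 0.3 -0.1; 0.05 0.05 0.08 0.29 -0.3 0.3 -0.1; 0.05 0.05 0.08 0.29 -0.3 0.3 -0.1; 
t 6.7 out 125.7 up 16.1 left 15.1 jaw 165.8 tilt err 2.5 q [-0.64  0.08  2.3   0.76  0.19  2.02] F [ 0.  -0.5  0.1] M [0.1  0.25 0.02] op 1.002
```

Emit:
{"op": "move_arm", "data": {"series": "0.05 0.05 0.09 0.29 -0.3 0.3 -0.1; 0.05 0.05 0.09 0.29 -0.3 0.3 -0.1; 0.05 0.05 0.09 0.29 -0.3 0.3 -0.1; 0.05 0.05 0.08 0.29 -0.3 0.3 -0.1; 0.05 0.05 0.08 0.29 -0.3 0.3 -0.1; 0.05 0.05 0.08 0.29 -0.3 0.3 -0.1; 0.05 0 0 0 0 0 0; 0.05 0 0 0 0 0 0", "grip_force": 40}}

```text
clock: 7.7
eef_pos: [476.6, -314.8, 116.8]
tcp_rot: [-2.55, -0.153, -1.841]
contact_force: [0.1, 0.1, 0.2]
opening: 0.466
```

```bash
python3 - <<'E'
from h import *
go("m",10.5,165,6,0.05)
E
```

```text
0.05 -0.0 0.0 0.18 0.0 -0.0 0.1; 0.05 -0.0 0.0 0.18 0.0 -0.0 0.1; 0.05 -0.0 0.0 0.18 0.0 -0.0 0.1; 0.05 -0.0 0.0 0.18 0.0 -0.0 0.1; 0.05 -0.0 0.0 0.18 0.0 -0.0 0.1; 0.05 -0.0 0.0 0.18 0.0 -0.0 0.1; 
t 7.7 out 54.7 up 0.9 left 0.1 jaw 164.6 tilt err 0.1 q [-0.63  0.27  2.28  1.76  0.08  0.99] F [0.1 0.1 0.2] M [0.12 0.24 0.  ] op 0.466
```

Emit:
{"op": "move_arm", "data": {"series": "0.05 0 0 0.18 0 0 0; 0.05 0 0 0.18 0 0 0; 0.05 0 0 0.18 0 0 0; 0.05 0 0 0.18 0 0 0; 0.05 0 0 0.18 0 0 0; 0.05 0 0 0.18 0 0 0; 0.05 0 0 0 0 0 0; 0.05 0 0 0 0 0 0"}}

```text
clock: 8.7
eef_pos: [500.1, -326.1, 85.6]
tcp_rot: [-2.544, -0.156, -1.835]
contact_force: [0.2, 0.1, 0.0]
opening: 0.472
```

```bash
python3 - <<'E'
from h import *
go("m",10,165,2,0.05)
E
```

```text
0.05 0.0 0.06 0.05 -0.1 0.0 0.4; 0.05 0.0 0.06 0.05 -0.1 0.0 0.4; 
t 8.7 out 14.2 up 4.4 left 1.2 jaw 164.2 tilt err 0.3 q [-0.63  0.37  2.25  2.42  0.12  0.33] F [0.2 0.1 0. ] M [ 0.15  0.25 -0.03] op 0.472
```

Corrected onto the axis; close on the bar.

Emit:
{"op": "move_arm", "data": {"series": "0.05 0 0.06 0.05 0 0 0.4; 0.05 0 0.06 0.05 0 0 0.4; 0.05 0 0 0 0 0 0; 0.4 0 0 0 0 0 0; 0.5 0 0 0 0 0 0; 0.6 0 0 0 0 0 0; 0.7 0 0 0 0 0 0; 0.8 0 0 0 0 0 0; 1 0 0 0 0 0 0; 1 0 0 0 0 0 0"}}

```text
clock: 9.95
eef_pos: [498.1, -326.5, 80.2]
tcp_rot: [-2.541, -0.148, -1.848]
contact_force: [-0.0, 0.2, 1.1]
opening: 0.12
```

```bash
python3 - <<'E'
from h import *
rep("m")
E
```

```text
t 9.95 out 10.7 up -0.0 left -0.0 jaw 165.1 tilt err 0.3 q [-0.63  0.38  2.26  2.5   0.14  0.27] F [-0.   0.2  1.1] M [0.19 0.33 0.01] op 0.12
```

Gripped (opening about 10 mm for an 11 mm bar, almost no side force). I'll turn it counterclockwise in stages.

Emit:
{"op": "move_arm", "data": {"series": "1 0 0 0 0 0 -7.5; 1 0 0 0 0 0 -7.5; 1 0 0 0 0 0 -7.5; 1 0 0 0 0 0 -7.5; 1 0 0 0 0 0 0"}}

```text
clock: 10.58
eef_pos: [497.6, -326.5, 80.0]
tcp_rot: [-2.683, -0.425, -1.365]
contact_force: [-1.0, -0.8, 2.6]
opening: 0.113
```

```bash
python3 - <<'E'
from h import *
go("m",10.7,105,4,1)
E
```

```text
1 0.0 -0.0 0.0 -0.1 -0.0 -7.3; 1 0.0 -0.0 -0.0 -0.1 -0.0 -7.3; 1 0.0 -0.0 -0.0 -0.1 -0.0 -7.3; 1 0.0 -0.0 -0.0 -0.1 -0.0 -7.3; 
t 10.575 out 10.7 up -0.5 left -0.3 jaw 134.3 tilt err 0.3 q [-0.63  0.38  2.26  2.5   0.13 -0.27] F [-1.  -0.8  2.6] M [0.19 0.25 0.02] op 0.113
```

Emit:
{"op": "move_arm", "data": {"series": "1 0 0 0 0 0 -7.3; 1 0 0 0 0 0 -7.3; 1 0 0 0 0 0 -7.3; 1 0 0 0 0 0 -7.3; 1 0 0 0 0 0 -7.3; 1 0 0 0 0 0 -7.3; 1 0 0 0 0 0 -7.3; 1 0 0 0 0 0 -7.3; 1 0 0 0 0 0 0; 1 0 0 0 0 0 0"}}

```text
clock: 11.82
eef_pos: [497.1, -327.2, 79.8]
tcp_rot: [2.974, -0.594, -0.198]
contact_force: [-0.7, 0.1, 2.0]
opening: 0.113
```

```bash
python3 - <<'E'
from h import *
go("m",10.7,45,4,1)
E
```

```text
1 0.01 -0.01 0.0 0.0 -0.0 -7.8; 1 0.01 -0.0 0.0 0.0 -0.0 -7.8; 1 0.01 -0.0 0.0 0.0 -0.0 -7.8; 1 0.01 -0.0 0.0 0.0 -0.0 -7.8; 
t 11.825 out 10.7 up -0.7 left -1.1 jaw 76.1 tilt err 0.2 q [-0.63  0.38  2.26  2.5   0.13 -1.29] F [-0.7  0.1  2. ] M [0.13 0.39 0.04] op 0.113
```

Last click, then open partway and back off straight.

Emit:
{"op": "move_arm", "data": {"series": "1 0.01 0 0 0 0 -7.8; 1 0.01 0 0 0 0 -7.8; 1 0.01 0 0 0 0 -7.8; 1 0.01 0 0 0 0 -7.8; 1 0 0 0 0 0 0; 1 0 0 0 0 0 0"}}

```text
clock: 12.58
eef_pos: [497.0, -327.6, 80.0]
tcp_rot: [2.683, -0.419, 0.386]
contact_force: [-0.4, 0.4, 1.7]
opening: 0.115
```

```bash
python3 - <<'E'
from h import *
rep("m")
E
```

```text
t 12.575 out 10.7 up -0.5 left -1.5 jaw 45.3 tilt err 0.1 q [-0.63  0.38  2.25  2.49  0.13 -1.81] F [-0.4  0.4  1.7] M [ 0.05  0.38 -0.05] op 0.115
```

Emit:
{"op": "move_arm", "data": {"series": "0.7 0 0 0 0 0 0; 0.4 0 0 0 0 0 0; 0.05 0 0 0 0 0 0; 0.05 0 0 0 0 0 0; 0.05 0 0 0 0 0 0; 0.05 0 0 -0.25 0 0 0; 0.05 0 0 -0.3 0 0 0; 0.05 0 0 -0.4 0 0 0; 0.05 0 0 -0.4 0 0 0; 0.05 0 0 -0.3 0 0 0; 0.05 0 0 0 0 0 0"}}

```text
clock: 13.95
eef_pos: [465.7, -309.7, 131.2]
tcp_rot: [2.686, -0.423, 0.382]
contact_force: [-0.6, -0.7, 0.0]
opening: 0.472
```

```bash
python3 - <<'E'
from h import *
import pickle
rep("m"); go("r",70,45,6,0.05)
p=cam("wrist"); im=vision.grab_frame("wrist")[:,:,::-1]; cv2.imwrite("pics/w3.png",im); pickle.dump(p,open("w3.pkl","wb"))
cv2.imwrite("pics/w3r.png",cv2.resize(im,None,fx=1.5,fy=1.5,interpolation=cv2.INTER_CUBIC))
E
```

```text
t 13.95 out 73.4 up -0.7 left -0.6 jaw 45.6 tilt err 0.0 q [-0.64  0.22  2.3   1.41  0.09 -0.74] F [-0.6 -0.7  0. ] M [0.13 0.22 0.02] op 0.472
0.05 -0.21 0.21 0.01 0.0 -0.0 -0.1; 0.05 -0.21 0.21 0.01 0.0 -0.0 -0.1; 0.05 -0.21 0.21 0.01 0.0 -0.0 -0.1; 0.05 -0.21 0.21 0.01 0.0 -0.0 -0.1; 0.05 -0.21 0.21 0.01 0.0 -0.0 -0.1; 0.05 -0.21 0.21 0.01 0.0 -0.0 -0.1; 
t 13.95 out 73.4 up -0.7 left 71.4 jaw 45.6 tilt err 0.0 q [-0.64  0.22  2.3   1.41  0.09 -0.74] F [-0.6 -0.7  0. ] M [0.13 0.22 0.02] op 0.472
```

View pics/w3r.png

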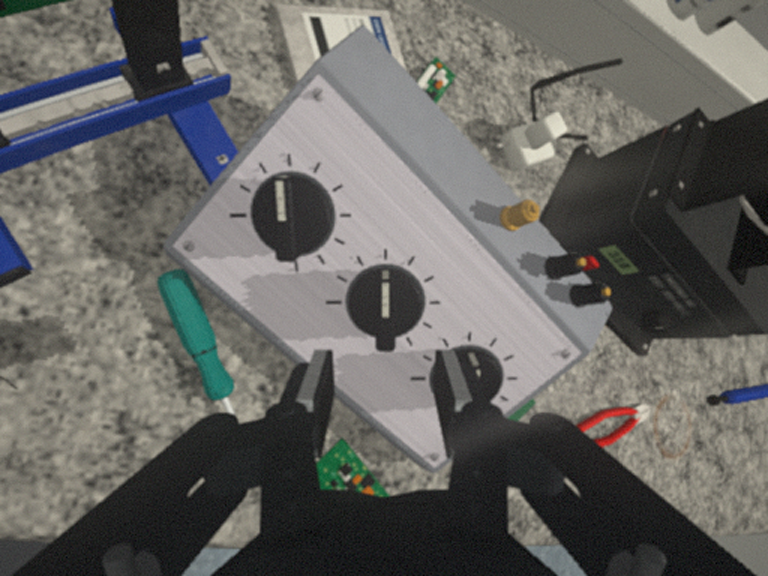

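The middle dial at (385,300) now points straight up in this view, at the tick (385,254). That is the third tick on from the long 0 tick at (333,302), so it reads 3. The right dial at (466,376) is still up-left at 3. On to the right dial.

Emit:
{"op": "move_arm", "data": {"series": "0.05 -0.21 0.21 0.01 0 0 -0.1; 0.05 -0.21 0.21 0.01 0 0 -0.1; 0.05 -0.21 0.21 0.01 0 0 -0.1; 0.05 -0.21 0.21 0.01 0 0 -0.1; 0.05 -0.21 0.21 0.01 0 0 -0.1; 0.05 -0.21 0.21 0.01 0 0 -0.1; 0.05 0 0 0 0 0 0; 0.05 0 0 0 0 0 0"}}

```text
clock: 15.0
eef_pos: [430.3, -378.8, 127.2]
tcp_rot: [2.683, -0.419, 0.389]
contact_force: [0.2, -0.3, 0.4]
opening: 0.477
```

```bash
python3 - <<'E'
from h import *
go("r",40,45,4,0.05)
E
```

```text
0.05 0.03 -0.02 0.18 -0.0 0.0 -0.0; 0.05 0.03 -0.02 0.18 -0.0 0.0 -0.0; 0.05 0.03 -0.02 0.18 -0.0 0.0 -0.0; 0.05 0.03 -0.02 0.18 -0.0 0.0 -0.0; 
t 15.0 out 69.2 up -1.7 left -6.2 jaw 45.2 tilt err 0.0 q [-0.84  0.26  2.26  1.37  0.2  -0.86] F [ 0.2 -0.3  0.4] M [ 0.12  0.26 -0.04] op 0.477
```

Emit:
{"op": "move_arm", "data": {"series": "0.05 0.03 -0.02 0.18 0 0 0; 0.05 0.03 -0.02 0.18 0 0 0; 0.05 0.03 -0.02 0.18 0 0 0; 0.05 0.03 -0.02 0.18 0 0 0; 0.05 0 0 0 0 0 0; 0.05 0 0 0 0 0 0"}}

```text
clock: 15.75
eef_pos: [450.0, -379.7, 104.0]
tcp_rot: [2.683, -0.419, 0.392]
contact_force: [-0.7, 0.6, -0.6]
opening: 0.474
```

```bash
python3 - <<'E'
from h import *
go("r",11,45,5,0.05)
E
```

```text
0.05 -0.01 0.01 0.15 -0.0 -0.0 -0.0; 0.05 -0.01 0.01 0.15 -0.0 -0.0 -0.0; 0.05 -0.01 0.01 0.15 -0.0 -0.0 -0.0; 0.05 -0.01 0.01 0.15 -0.0 -0.0 -0.0; 0.05 -0.01 0.01 0.15 -0.0 -0.0 -0.0; 
t 15.75 out 40.1 up -0.5 left 2.3 jaw 45.0 tilt err 0.1 q [-0.81  0.32  2.25  1.66  0.18 -1.14] F [-0.7  0.6 -0.6] M [0.12 0.22 0.02] op 0.474
```

Emit:
{"op": "move_arm", "data": {"series": "0.05 -0.01 0.01 0.15 0 0 0; 0.05 -0.01 0.01 0.15 0 0 0; 0.05 -0.01 0.01 0.15 0 0 0; 0.05 -0.01 0.01 0.15 0 0 0; 0.05 -0.01 0.01 0.15 0 0 0; 0.05 0 0 0 0 0 0; 0.05 0 0 0 0 0 0"}}

```text
clock: 16.62
eef_pos: [464.1, -390.2, 81.1]
tcp_rot: [2.681, -0.42, 0.394]
contact_force: [-0.0, -0.2, -0.2]
opening: 0.476
```

```bash
python3 - <<'E'
from h import *
go("r",10.7,45,2,0.05)
E
```

```text
0.05 -0.0 -0.01 0.01 0.0 -0.1 0.0; 0.05 -0.0 -0.01 0.01 0.0 -0.1 0.0; 
t 16.625 out 11.3 up 0.6 left -0.2 jaw 45.0 tilt err 0.2 q [-0.8   0.39  2.22  1.92  0.19 -1.39] F [-0.  -0.2 -0.2] M [0.15 0.25 0.05] op 0.476
```

Emit:
{"op": "move_arm", "data": {"series": "0.4 0 0 0 0 0 0; 0.5 0 0 0 0 0 0; 0.6 0 0 0 0 0 0; 0.7 0 0 0 0 0 0; 0.8 0 0 0 0 0 0; 1 0 0 0 0 0 0; 1 0 0 0 0 0 0; 1 0 0 0 0 0 7.5; 1 0 0 0 0 0 7.5; 1 0 0 0 0 0 7.5; 1 0 0 0 0 0 7.5; 1 0 0 0 0 0 0"}}

```text
clock: 18.12
eef_pos: [463.7, -390.4, 81.9]
tcp_rot: [2.971, -0.592, -0.191]
contact_force: [-1.0, 2.7, 1.3]
opening: 0.11
```

```bash
python3 - <<'E'
from h import *
go("r",10.7,135,8,1)
E
```

```text
1 -0.0 -0.0 0.0 -0.0 -0.0 7.4; 1 -0.0 -0.0 0.0 -0.0 -0.0 7.4; 1 -0.0 -0.0 0.0 -0.0 -0.0 7.4; 1 -0.0 -0.0 0.0 -0.0 -0.0 7.4; 1 -0.0 -0.0 0.0 -0.0 -0.0 7.4; 1 -0.0 -0.0 0.0 -0.0 -0.0 7.4; 1 -0.0 -0.0 0.0 -0.0 -0.0 7.4; 1 -0.0 0.0 0.0 -0.0 -0.0 7.4; 
t 18.125 out 12.1 up 0.9 left -0.6 jaw 75.8 tilt err 0.2 q [-0.8   0.39  2.22  1.91  0.19 -0.85] F [-1.   2.7  1.3] M [ 0.21  0.19 -0.04] op 0.11
```

Emit:
{"op": "move_arm", "data": {"series": "1 0 0 0 0 0 7.4; 1 0 0 0 0 0 7.4; 1 0 0 0 0 0 7.4; 1 0 0 0 0 0 7.4; 1 0 0 0 0 0 7.4; 1 0 0 0 0 0 7.4; 1 0 0 0 0 0 7.4; 1 0 0 0 0 0 7.4; 1 0 0 0 0 0 0; 1 0 0 0 0 0 0"}}

```text
clock: 19.38
eef_pos: [462.8, -391.5, 81.7]
tcp_rot: [-2.684, -0.421, -1.374]
contact_force: [-1.3, 1.8, 1.0]
opening: 0.111
```

```bash
python3 - <<'E'
from h import *
go("r",10.7,135,1,1)
E
```

```text
1 -0.04 -0.03 0.04 0.0 -0.1 0.2; 
t 19.375 out 12.2 up 0.5 left -2.0 jaw 134.8 tilt err 0.1 q [-0.8   0.39  2.22  1.91  0.19  0.18] F [-1.3  1.8  1. ] M [ 0.23  0.27 -0.03] op 0.111
```

Jaw is at 134.8°. Release and back off well clear.

Emit:
{"op": "move_arm", "data": {"series": "0.7 0 0 0 0 0 0; 0.4 0 0 0 0 0 0; 0.05 0 0 0 0 0 0; 0.05 0 0 0 0 0 0; 0.05 0 0 0 0 0 0; 0.05 0 0 -0.25 0 0 0; 0.05 0 0 -0.3 0 0 0; 0.05 0 0 -0.4 0 0 0; 0.05 0 0 -0.5 0 0 0; 0.05 0 0 -0.5 0 0 0; 0.05 0 0 -0.5 0 0 0; 0.05 0 0 -0.5 0 0 0; 0.05 0 0 -0.4 0 0 0; 0.05 0 0 0 0 0 0; 0.05 0 0 0 0 0 0"}}

```text
clock: 21.25
eef_pos: [393.0, -353.6, 194.0]
tcp_rot: [-2.687, -0.423, -1.367]
contact_force: [0.3, 0.1, -0.1]
opening: 0.475
```

```bash
python3 - <<'E'
from h import *
rep("r")
im=vision.grab_frame("wrist")[:,:,::-1]
cv2.imwrite("pics/w4r.png",cv2.resize(im,None,fx=1.5,fy=1.5,interpolation=cv2.INTER_CUBIC))
t=vision.grab_frame("top")[:,:,::-1]; a=cv2.imread("pics/top0.png")
cv2.imwrite("pics/t1.png",np.vstack([cv2.resize(x[110:235,130:370],None,fx=2.3,fy=2.3,interpolation=cv2.INTER_CUBIC) for x in (a,t)]))
E
```

```text
t 21.25 out 149.7 up -0.2 left -1.6 jaw 134.4 tilt err 0.1 q [-0.87  0.05  2.29  0.78  0.31  1.28] F [ 0.3  0.1 -0.1] M [ 0.13  0.19 -0.01] op 0.475
```

View pics/w4r.png

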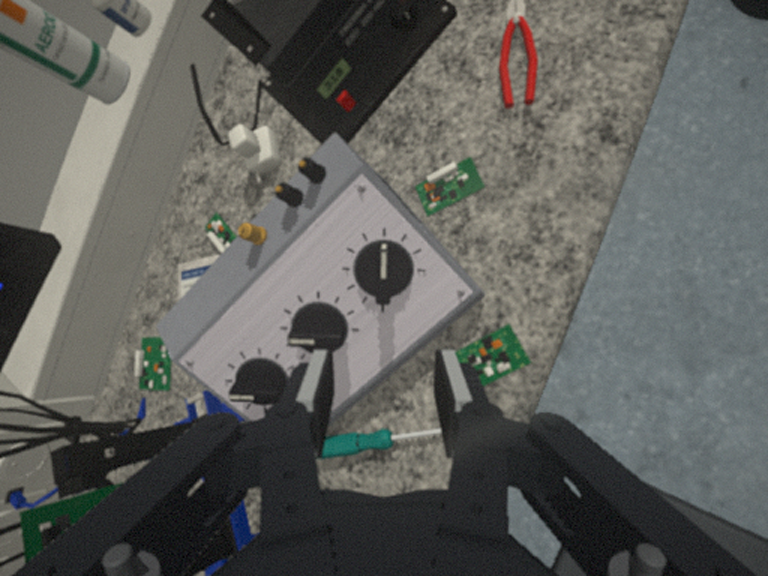

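View pics/t1.png

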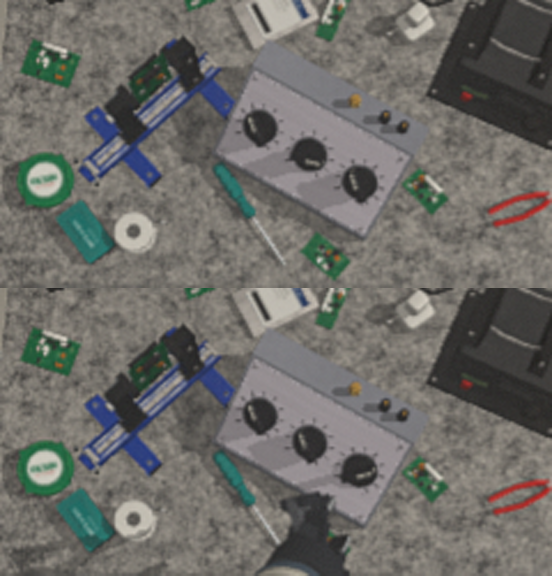

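In the wrist view, the right dial at (383,268) points straight up at its tick (384,232), which is +45°, or 6. The middle at (318,328) and left at (260,380) both point image-left, which is -45°, or 3. Comparing the top view before and after, the left dial and the loose things have not moved and the gripper is clear.

```bash
python3 -c "
from rig import r
print(r.sign_off())"
```

```text
the job is handed in; nothing more can be done
None
```

I turned the middle dial counterclockwise four clicks, from 7 to 3, and the right dial clockwise three clicks, from 3 to 6. I then let go, backed the gripper about 150 mm off the panel and handed the job in at about 21 s.

- **Dials:** in the last wrist picture the middle pointer was at -45° from up-panel (3) and the right pointer at +45° on its tick (6). The left dial was still at its starting 3.
- **Things on the bench:** top views from before and after, compared by eye, showed none of them moved. In the later one the gripper hid part of the board in front of the box, but the wrist picture showed it lying there.
- **Forces:** the wrist force stayed at a few newtons wherever I read it, and it read close to zero at the end with the gripper clear of everything.
- **Disagreement:** the panel centre measured about 2.5 mm higher than the stated sizes give. I allowed for that in the grasp depth. The tool also drifted up to 2 mm off the dial axis while turning, with no visible effect.

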